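Unstack the supper service and lay it out

TASK

The supper service has been carried in piled up on the leaf-shaped steel plate. Take the pile apart and lay it out, each piece upright in the middle of its place: the small steel cup on the small saucer, the wooden lid with its grip ring up on the square cork mat, the soup bowl on the large round underplate, and the spoon, hollow side up, lengthwise in the wooden trough. Set the pieces down without dropping them, and leave the tumbler standing where it is.

Things in the scene. Friction and masses are not known exactly. Their poses are not given: they have to be found in the camera images.
- leaf_plate: Large steel plate in the outline of a banana leaf, 372 mm long and 250 mm wide, pointed at its +x end (207 mm from the origin), with a short stalk at its -x end (165 mm), fixed to the table. Flat floor 3 mm above the table, flared rim rising to 13 mm. Origin: on its underside, on the midrib. At the start stack and spoon stand on its floor, one on either half of its length.
- soup_bowl: White ceramic soup bowl, bottom of the stack, 290 to 450 g: 126 mm across, 62 mm high, foot 62 mm. Wall 8 mm, nearly upright in its top 20 mm: the rim can be pinched from above (centre line 59 mm from the axis). Two lugs along its own x and -x, 32 mm wide, 45 to 55 mm above the underside, reach 84 mm from the axis. Origin: centre of underside, z up.
- bowl_lid: Wooden lid on the bowl's rim: disc 118 mm across, 12 mm thick including a 98 mm plug below (5 mm deep, loose in the bowl's mouth); on top a grip ring, 58 mm outside, 48 mm inside, 12 to 27 mm above the origin: take it across the outside. 90 to 140 g. Origin: centre of the plug's underside, z up; on the bowl it is 57 mm above the bowl's origin.
- chutney_cup: Small footed steel cup on top of the stack, its foot standing inside the lid's grip ring, 12 mm above the lid's origin. 60 mm across the rim, 56 mm across at 30 mm height, foot 36 mm across up to 14 mm height, 46 mm high, 50 to 100 g. Origin: centre of its underside, z up.
- spoon: Steel serving spoon 180 mm long, hollow side up, 75 g. Its x runs from handle end (-90 mm) to bowl tip (+91 mm); bowl 62 x 42 mm, 11 mm deep, centred at x = +60 mm. At the origin the arched handle is 12 mm wide and lies 12 to 17 mm above the underside, free underneath: grip it there, across. Origin: middle of its length, level with its underside.
- saucer: The smaller of the two round white ceramic plates: 104 mm across, 11 mm high, flat well 60 mm across whose floor is 4.5 mm above the table. Fixed. Place of the cup. Origin: centre of its underside.
- cork_mat: Square cork mat 130 x 130 mm, 8 mm thick, fixed. Place of the lid. Origin: centre of its underside.
- underplate: The larger of the two round white ceramic plates: 144 mm across, 13 mm high, flat well 92 mm across whose floor is 5 mm above the table. Fixed. Place of the soup bowl. Origin: centre of its underside.
- spoon_trough: Dark wooden spoon trough, 190 mm long (its x) and 90 mm wide (its y), open at both ends; floor 4 mm above the table, between two side rails 9 mm high and 74 mm apart. Fixed. Place of the spoon. Origin: centre of its underside.
- tumbler: Empty steel drinking tumbler, bystander, 61 mm across the rim, 80 mm high, standing loose at the outer side of the table. Origin: centre of its underside, z up.
There are look-alikes about, which are no part of the job. What is shaped like the spoon but yellow is not meant. Leave any purple look-alike of the soup_bowl alone.

How it is judged:
At the end, for the whole second after the job is handed in: Cup and bowl within 12 mm, lid and spoon within 15 mm of the centres of saucer, underplate, mat and trough; spoon within 0.2 rad of the trough's length; each resting on its place (height within 3 mm), right way up and level within 0.1 rad (spoon 0.12), released and at rest (horizontal distance between chutney_cup and saucer below 0.012 m and z of chutney_cup in the frame of saucer between 0.0015 and 0.0075 m and angle between each of chutney_cup, bowl_lid, soup_bowl's own z axis and vertical below 0.1 rad and linear speed of each of chutney_cup, bowl_lid, soup_bowl, spoon below 0.02 m/s and angular speed of each of chutney_cup, bowl_lid, soup_bowl, spoon below 0.2 rad/s and horizontal distance between bowl_lid and cork_mat below 0.015 m and z of bowl_lid in the frame of cork_mat between 0.005 and 0.011 m and horizontal distance between soup_bowl and underplate below 0.012 m and z of soup_bowl in the frame of underplate between 0.002 and 0.008 m and horizontal distance between spoon and spoon_trough below 0.015 m and z of spoon in the frame of spoon_trough between 0.001 and 0.007 m and angle between spoon's own z axis and vertical below 0.12 rad and angle between the x axis of spoon and the x axis of spoon_trough, either way round below 0.2 rad); the robot touches nothing.
It fails at once if the cup is dropped or thrown (moves faster than 0.6 m/s out of the fingers) (contact force between chutney_cup and the fingers below 0.05 N and linear speed of chutney_cup above 0.6 m/s).
It fails at once if the lid is dropped or thrown (moves faster than 0.6 m/s out of the fingers) (contact force between bowl_lid and the fingers below 0.05 N and linear speed of bowl_lid above 0.6 m/s).
It fails at once if the bowl is dropped or thrown (moves faster than 0.6 m/s out of the fingers) (contact force between soup_bowl and the fingers below 0.05 N and linear speed of soup_bowl above 0.6 m/s).
It fails at once if the spoon is dropped or thrown (moves faster than 0.6 m/s out of the fingers) (contact force between spoon and the fingers below 0.05 N and linear speed of spoon above 0.6 m/s).
It fails at once if the tumbler is shoved more than 30 mm or tipped (distance of tumbler from where it was at the start of the episode above 0.03 m or angle between tumbler's own z axis and vertical above 0.35 rad).
It also fails if it takes over 109 s, if anything falls off the work surface, if the arm or the gripper's body presses on something with over 40 N, if the wrist force passes 120 N, or if a joint passes its speed limit or range.

ROBOT

A 7-joint arm with a two-finger parallel gripper is mounted at the origin on the work surface. World frame = base frame: x ahead of the robot, y to its left, z up, the work surface at z = 0. Lengths are in m, angles in rad, forces in N, time in s.
With the tool pointing down it reaches from about 0.4 to 0.85 m from the base axis. Payload 10.4 kg.
Tool frame: the origin (TCP) lies on the centre line of the jaws, within the pads' length; the fingertips stand 11 mm ahead of it and the grasp point (between the pads) lies 8 mm behind it (tip_reach is the distance from the TCP to the fingertips, in m); z points along the fingers, y is the line along which they close (so a half turn about z gives the same grasp; the last joint's range is limited). The gripper opens to 85 mm and grips with 20 to 120 N. Pads are 22 mm wide; open, the fingers measure 114 mm over their backs; the gripper's body (76 mm by 85 mm) begins 54 mm behind the grasp point. The pads swing forward as they close: fully open they stand 13 mm farther back than shut.
Start: joints at [-0.023, 0.332, -0.065, 1.46, 0.022, 1.35, -0.088], TCP at [0.625, 0, 0.242] pointing down, gripper open.
Joint ranges: [-2.6, 2.6], [-0.5, 2.12], [-1.47, 1.34], [0.16, 2.42], [-1.27, 4.41], [0.06, 2.06], [-2.6, 2.6]. Speed limits (rad/s): [2.22, 2.22, 2.79, 2.79, 3.14, 3.14, 3.14].

INTERFACE

Orientations are given as a unit quaternion [x, y, z, w].
In Python, from workcell import get_obs, camera, hand_in, tip_reach gives the robot as it stands. The module is installed in compiled form; this text tells all that it offers.
- The arm moves only by the tool move_arm, never from a script. Its argument "plan" is a list of rows, each an object with "delta_pos": the shift along the tool's x, y, z in parts of the range, where 1.0 means 1 m, a list of three; "turn": the turn, a rotation vector about the tool's x, y, z in normalised numbers (1 is 2 pi rad), a list of three; "fingers": the closure, from 0 (fully open) to 1 (shut). A call has 1 to 12 rows; each row is the pose to reach, as a shift and turn from the pose commanded when the call began, along the tool's axes at that moment; what a row does not reach only later rows make up. A row lasts 1/8 s, in which the tool goes at most 62.5 mm and 10.7 degrees, less where a joint would pass 70% of its speed; a pose out of reach is approached as far as the arm can. A call with a gripper value outside its range is refused whole. The fingers move at their own pace and stop on an object; "force" is the grip in N (left out, the last holds). Time passes only in rows, so rows that repeat a pose let the fingers close. It gives the time, the measured TCP pose, the force, the opening and the grip force at its end, in the units of the state.
- get_obs(): the state, without advancing time (a new reading comes with each control period).
- camera(name): name is "scene" or "side" or "wrist"; returns a dict with "color" (480x640x3 uint8, red, green, blue), "range_z" (480x640 float32, m along the optical axis (not along the pixel's ray), 0 where there is no reading), "fx", "fy", "cx", "cy" (pixels), "R" (3x3) and "t" (3): a world point X has camera coordinates R X + t; the wrist camera has in their place "tool_from_camera" (4x4, takes a point from camera to tool coordinates, whose origin is the TCP and whose axes are the flange's). Camera axes: x right, y down, z forward; pixel columns grow to the right and rows downward; lengths in m; the calibration is good to about 2 mm. A picture is of the moment at which its call begins: read the wrist's pose just before it.
- hand_in(): hands the job in; it is judged then, once.
The state is a dict: "clock": time; "joint_pos": joint angles; "joint_velocities": joint speeds; "tau": joint torques, N m; "position": TCP position; "ee_rot": TCP orientation; "ft_force": force on the tool from outside, world axes, zero at the start; "torque": the same for the moment, N m; "grip_width": opening from 0.0 (shut) to 1.0 (fully open); "grasp_force": force on a finger pad.
Only numpy, scipy, OpenCV 4.12 (cv2) and the standard library are available. Lean on these libraries where they do the work, as an engineer would, in place of code of your own. Each camera call takes 0.05 s, during which the arm holds its last target. There are 200 camera calls.

## Working session

There is one attempt and no reset: what is moved stays moved. The work goes in short steps, Python scripts to look and compute and a tool call to move; the robot and the scene stay as the last step left them, time stands still between calls to the robot, and variables do not carry over. Pictures are saved under pics/ and viewed, at most 14 in all, crops included, and the job is handed in when it is done.

Besides the shell and the picture viewer there is one more tool, called after "Emit:" as a command line: name --argument value ..., lists and objects as JSON in quotes. move_arm: Moves the arm, as the interface text tells. Its arguments: {"type":"object","properties":{"plan":{"type":"array","items":{"type":"object","properties":{"delta_pos":{"type":"array","items":{"type":"number"}},"turn":{"type":"array","items":{"type":"number"}},"fingers":{"type":"number"}}}},"force":{"type":"number"}},"required":["plan"]}

```bash
mkdir -p pics; python3 - <<'E'
from workcell import *
import cv2,numpy as np
o=get_obs();print(o)
for n in("scene","side"):
    c=camera(n);np.savez(f"{n}0.npz",**c);cv2.imwrite(f"pics/{n}0.png",c["color"][:,:,::-1]);print(n,c["fx"],c["R"],c["t"])
E
```

```text
{'clock': 0.0, 'joint_pos': array([-0.02259116,  0.33287496, -0.06472113,  1.46092793,  0.02157647,
        1.34989523, -0.08848719]), 'joint_velocities': array([ 9.03155938e-04, -9.92969098e-05,  1.49066486e-03, -1.06774426e-03,
        5.14947255e-04,  4.43008631e-04,  3.47307155e-04]), 'tau': array([ 4.98105128e-04, -6.25449800e+01,  4.97091911e-02, -3.91610491e+01,
        1.63588714e-02,  9.83294769e-03, -6.01235030e-06]), 'position': array([6.24645968e-01, 1.03854787e-05, 2.41520430e-01]), 'ee_rot': array([ 7.07092647e-01,  7.07120563e-01, -5.11140564e-04, -4.86353106e-04]), 'ft_force': array([-0.26191515,  0.38200063,  0.03804134]), 'torque': array([-0.01185339, -0.03867374,  0.01895308]), 'grasp_force': 0.0, 'grip_width': 0.9990276562285778}
scene 543.6433102273021 [[-0.42080113  0.90693901  0.0196986 ]
 [ 0.66053848  0.32121562 -0.67860846]
 [-0.62178398 -0.27254753 -0.73423602]] [ 0.16631136 -0.24090184  1.50849544]
side 602.3303651717531 [[ 0.74615185 -0.66549384 -0.01937444]
 [-0.38003957 -0.40184592 -0.83312051]
 [ 0.54665103  0.62899746 -0.55275207]] [-0.29509159  0.22201058  1.12086119]
```

View pics/scene0.png

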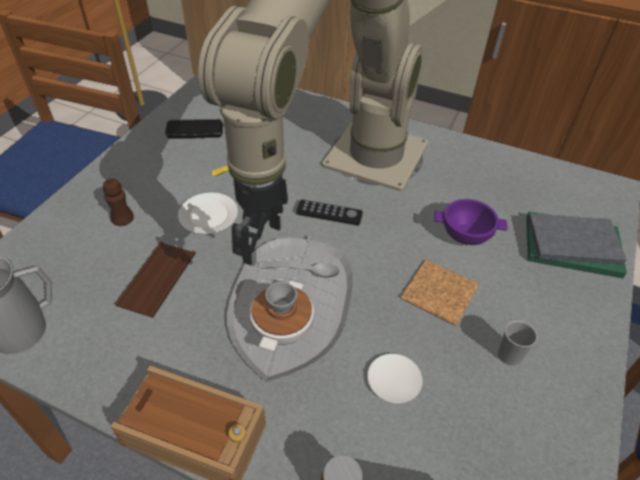

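View pics/side0.png

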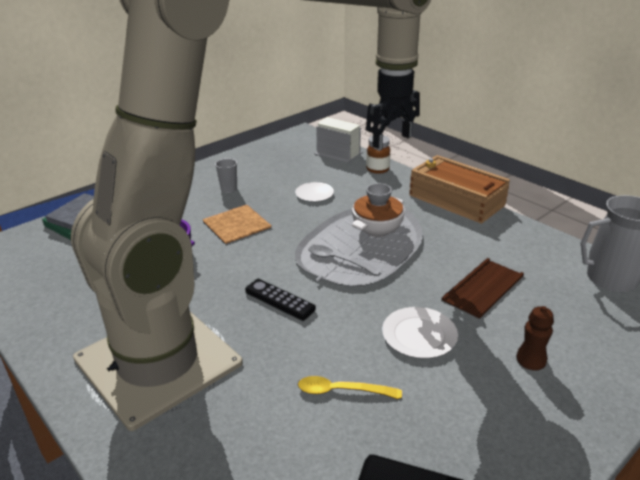

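Scene view: saucer at (395,378), underplate at (208,213), cork mat at (440,291), trough at (155,278), stack at (282,305), steel spoon at (300,267), tumbler at (517,342). The look-alikes are the purple bowl at (470,220) and the yellow spoon at (220,171 scene; 350,387 side). Next I measure these positions.

```bash
cat > h.py <<'E'
import numpy as np,cv2
from workcell import *
def plane(c,uv,z):
    uv=np.asarray(uv,float).reshape(-1,2)
    d=np.c_[(uv[:,0]-c["cx"])/c["fx"],(uv[:,1]-c["cy"])/c["fy"],np.ones(len(uv))]@c["R"]
    o=-c["R"].T@c["t"]
    return o+d*((z-o[2])/d[:,2])[:,None]
def cloud(c):
    v,u=np.mgrid[:480,:640];z=c["range_z"]
    p=np.stack([(u-c["cx"])/c["fx"]*z,(v-c["cy"])/c["fy"]*z,z],-1)
    return (p-c["t"])@c["R"]
def circ(p):
    A=np.c_[2*p[:,:2],np.ones(len(p))];s=np.linalg.lstsq(A,(p[:,:2]**2).sum(1),rcond=None)[0]
    return s[:2],np.sqrt(s[2]+s[0]**2+s[1]**2)
def blob(m,seed,r=40):
    n,l,st,ce=cv2.connectedComponentsWithStats(m.astype(np.uint8))
    w=l[seed[1]-r:seed[1]+r,seed[0]-r:seed[0]+r];k=np.bincount(w[w>0]).argmax()
    return (l==k).astype(np.uint8)
def cont(b): return max(cv2.findContours(b,0,cv2.CHAIN_APPROX_NONE)[0],key=len).reshape(-1,2)
E
python3 - <<'E'
from h import *
S={n:dict(np.load(n+"0.npz")) for n in("scene","side")}
seeds={"saucer":((395,378),(315,191),.011),"under":((208,213),(419,333),.013),"mat":((440,291),(237,223),.008),"trough":((155,278),(484,287),.013)}
for i,n in enumerate(S):
    c=S[n];P=cloud(c);hsv=cv2.cvtColor(c["color"],cv2.COLOR_RGB2HSV);H,s,v=[hsv[...,k].astype(int) for k in range(3)]
    for k,sd in seeds.items():
        m={"saucer":(s<30)&(v>150),"under":(s<30)&(v>110),"mat":(s>80)&(v>110)&(H<25),"trough":(s>80)&(H<20)&(v<150)}[k]
        if k=="under": m=(P[...,2]>.003)&(P[...,2]<.03)&(s<40)
        b=blob(m,sd[i],25);q=plane(c,cont(b),sd[2])[:,:2].astype(np.float32)
        if k in("saucer","under"):
            print(n,k,circ(cv2.convexHull(q)[:,0]),cv2.minEnclosingCircle(q))
        else: print(n,k,cv2.minAreaRect(q))
    # height bands around the stack and tumbler
    if 1:
        for nm,lo,hi,ctr in(("cuprim",.108,.125,0),("lidtop",.066,.072,0),("bowlrim",.058,.064,0)):
            st=P[(P[...,2]>.105)&(P[...,2]<.125)&(np.hypot(P[...,0]-.73,P[...,1]-.0)<.15)]
            print(n,nm,len(st),np.median(st,0) if len(st) else "")
            break
    for nm,u in(("tumbler",((517,335),(227,172))),("stack",((281,300),(378,200))),("lid",((298,322),(395,212))),("spoonbowl",((325,268),(318,253))),("sph",((270,265),(365,268)))):
        print(n,nm,P[u[i][1],u[i][0]].round(3))
E
```

```text
scene saucer (array([0.63200643, 0.27525903]), np.float64(0.052120109746795366)) ((0.6319820284843445, 0.27542367577552795), 0.05289611965417862)
scene under (array([ 0.40500614, -0.28611168]), np.float64(0.07763567485252602)) ((0.40682852268218994, -0.29245856404304504), 0.08766389638185501)
scene mat ((0.39013490080833435, 0.2939109206199646), (0.129564568400383, 0.13130678236484528), 82.2984619140625)
scene trough ((0.6288845539093018, -0.27462637424468994), (0.18670862913131714, 0.08942638337612152), 5.9364237785339355)
scene cuprim 372 [0.61579363 0.0280729  0.11498249]
scene tumbler [0.459 0.464 0.042]
scene stack [0.607 0.021 0.076]
scene lid [0.637 0.073 0.074]
scene spoonbowl [0.44  0.044 0.007]
scene sph [ 0.491 -0.068  0.014]
side saucer (array([0.79193245, 0.40769241]), np.float64(0.3334055682948243)) ((0.8083769083023071, 0.3965166211128235), 0.3697473108768463)
side under (array([ 0.40726772, -0.28623117]), np.float64(0.0709743481000144)) ((0.4073149561882019, -0.28623858094215393), 0.07154997438192368)
side mat ((0.3859855532646179, 0.288668155670166), (0.1372663527727127, 0.1295362263917923), 82.12681579589844)
side trough ((0.612287163734436, -0.2871195375919342), (0.19024182856082916, 0.08878365159034729), 5.995419025421143)
side cuprim 255 [0.62083039 0.02783956 0.11257023]
side tumbler [0.47  0.439 0.064]
side stack [0.6   0.009 0.103]
side lid [ 0.63  -0.019  0.071]
side spoonbowl [0.451 0.054 0.002]
side sph [ 0.481 -0.069  0.01 ]
```

Saucer, mat and underplate agree between the two views. The trough outline lies lower than the plane I assumed. I'll check with the wrist camera, which is already above the stack.

```bash
cat >> h.py <<'E'
from scipy.spatial.transform import Rotation as Ro
def wrist(name=None):
    o=get_obs();c=camera("wrist");T=np.eye(4);T[:3,:3]=Ro.from_quat(o["ee_rot"]).as_matrix();T[:3,3]=o["position"]
    W=T@c["tool_from_camera"];c["R"]=W[:3,:3].T;c["t"]=-W[:3,:3].T@W[:3,3]
    if name: cv2.imwrite(f"pics/{name}.png",c["color"][:,:,::-1]);np.savez(name+".npz",**c)
    return c
E
python3 - <<'E'
from h import *
c=wrist("w0");print(c["tool_from_camera"].round(3),c["fx"],-c["R"].T@c["t"])
S={n:dict(np.load(n+"0.npz")) for n in("scene","side")}
for n in S:
    c=S[n];P=cloud(c);col=c["color"]
    near=np.hypot(P[...,0]-.616,P[...,1]-.028)<.11
    for lo,hi in((.102,.106),(.109,.113),(.113,.118),(.07,.0735),(.06,.063),(.045,.057)):
        q=P[near&(P[...,2]>lo)&(P[...,2]<hi)]
        if len(q)>20: print(n,lo,len(q),circ(q),(q[:,:2].min(0)+q[:,:2].max(0))/2)
    t=P[(np.hypot(P[...,0]-.46,P[...,1]-.45)<.06)&(P[...,2]>.07)];print("tumbler",len(t),circ(t),t[:,2].max())
    r=P[(abs(P[...,0]-.62)<.14)&(abs(P[...,1]+.28)<.08)&(P[...,2]>.004)&(P[...,2]<.02)&(col[...,0].astype(int)-col[...,2]>15)]
    print("trough",cv2.minAreaRect(r[:,:2].astype(np.float32)),np.percentile(r[:,2],[5,50,95]))
E
```

```text
[[-0.001 -0.95  -0.313  0.08 ]
 [ 1.    -0.001 -0.     0.001]
 [-0.    -0.313  0.95  -0.133]
 [ 0.     0.     0.     1.   ]] 340.08284132276526 [0.62541115 0.08034025 0.37434256]
scene 0.102 86 (array([0.6226696 , 0.02991815]), np.float64(0.025616475901631703)) [0.62182715 0.03000579]
scene 0.109 82 (array([0.62268085, 0.02988881]), np.float64(0.02705504092968219)) [0.62212607 0.03005803]
scene 0.113 103 (array([0.62212598, 0.02990162]), np.float64(0.02776129047633549)) [0.6209373  0.02984785]
scene 0.07 731 (array([0.62173748, 0.02973002]), np.float64(0.0473545421463579)) [0.62164069 0.02943646]
scene 0.06 99 (array([0.62174905, 0.02325487]), np.float64(0.06950189614932921)) [0.62590733 0.02875656]
scene 0.045 196 (array([0.62187953, 0.02151138]), np.float64(0.0702762496676728)) [0.62159996 0.03983126]
tumbler 338 (array([0.4836063 , 0.46343423]), np.float64(0.02783198507173295)) 0.0848529842321636
trough ((0.6247732043266296, -0.2789771854877472), (0.19163252413272858, 0.09220165759325027), 5.692968845367432) [0.00424205 0.00621292 0.01133812]
side 0.102 62 (array([0.62081699, 0.02726417]), np.float64(0.026576636985463697)) [0.62247713 0.02774795]
side 0.109 68 (array([0.62057576, 0.02689132]), np.float64(0.027694316835435974)) [0.62133454 0.02634101]
side 0.113 98 (array([0.62056503, 0.02671459]), np.float64(0.028235985663906612)) [0.62143107 0.02604158]
side 0.07 467 (array([0.62050018, 0.02687212]), np.float64(0.046472163206324704)) [0.61988361 0.02605595]
side 0.06 75 (array([0.62026446, 0.02664201]), np.float64(0.059775213042898456)) [0.61401609 0.02401221]
side 0.045 259 (array([0.62064332, 0.03816822]), np.float64(0.07168078271880468)) [0.62159345 0.016663  ]
tumbler 146 (array([0.482485  , 0.46067621]), np.float64(0.027838880977916473)) 0.08216487458534992
trough ((0.6225694417953491, -0.28154826164245605), (0.19501768052577972, 0.09217305481433868), 5.836787700653076) [0.00409451 0.00559366 0.00980716]
```

View pics/w0.png

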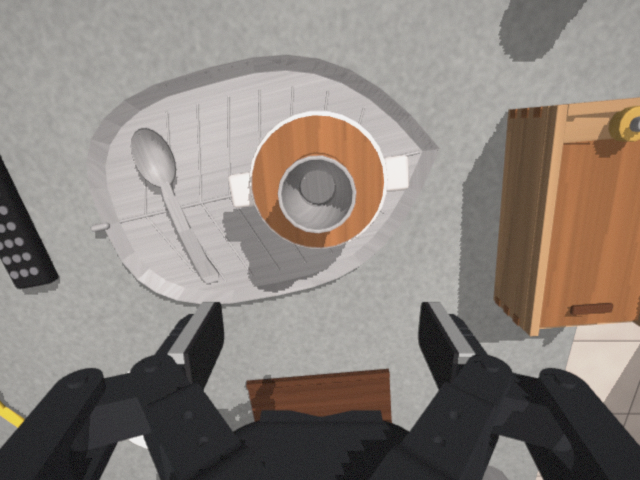

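Wrist view (right is +x, up is +y): cup rim at (318,193), lugs at (241,189) and (398,173), spoon bowl at (153,158), handle end at (208,278). No look-alike is nearby: the steel spoon is grey, and this bowl is white.

```bash
python3 - <<'E'
from h import *
c=dict(np.load("w0.npz"));P=cloud(c)
near=np.hypot(P[...,0]-.621,P[...,1]-.028)<.1
for lo,hi in((.11,.116),(.07,.0735),(.06,.064),(.048,.0575)):
    q=P[near&(P[...,2]>lo)&(P[...,2]<hi)]
    if len(q)>20: print(lo,len(q),circ(q),q.min(0),q.max(0))
rim=P[near&(P[...,2]>.109)&(P[...,2]<.12)];print("cup hull",cv2.minEnclosingCircle(rim[:,:2].astype(np.float32)))
print("lugs",plane(c,[(241,189),(398,173)],.055).round(4))
print("lid disc edge pts",P[240,318],P[120,318],P[160,265])
# spoon
pts=plane(c,[(143,128),(212,282),(153,158),(180,215)],.015);print(pts.round(4))
reg=np.zeros((480,640),np.uint8);cv2.fillConvexPoly(reg,cv2.convexHull(np.array([(135,118),(165,125),(180,165),(225,275),(210,290),(195,275),(125,150)],np.int32)),1)
m=(reg>0)&(P[...,2]>.0115)&(P[...,2]<.03)
q=P[m];print(len(q),cv2.minAreaRect(q[:,:2].astype(np.float32)))
for u,v in((153,158),(170,200),(180,215),(190,240),(205,270)):print(P[v,u].round(4))
E
```

```text
0.11 351 (array([0.62171449, 0.02955978]), np.float64(0.025953957683426704)) [0.59562541 0.00247113 0.1100202 ] [0.6477272  0.0556873  0.11599951]
0.07 3254 (array([0.62169963, 0.02791924]), np.float64(0.04834756700281252)) [ 0.56358705 -0.02872297  0.07122318] [0.68028997 0.08839235 0.07349994]
0.06 146 (array([0.62327623, 0.02095571]), np.float64(0.07263570034853457)) [ 0.54220135 -0.03295353  0.0600097 ] [0.70395035 0.09185061 0.06397758]
0.048 134 (array([0.62345629, 0.02468219]), np.float64(0.0752714160709505)) [0.53792315 0.0058511  0.05334948] [0.70703574 0.05355499 0.0574999 ]
cup hull ((0.6215972304344177, 0.029658382758498192), 0.02991326153278351)
lugs [[0.5496 0.0231 0.055 ]
 [0.6969 0.038  0.055 ]]
lid disc edge pts [ 0.62235537 -0.02129041  0.07421641] [0.62276208 0.08443291 0.07369348] [0.5765067  0.05160702 0.0723428 ]
[[ 0.446   0.0779  0.015 ]
 [ 0.4982 -0.0928  0.015 ]
 [ 0.4515  0.0483  0.015 ]
 [ 0.4715 -0.0124  0.015 ]]
2227 ((0.46672797203063965, -0.0037578046321868896), (0.04184350371360779, 0.16853675246238708), 16.214353561401367)
[0.6254 0.0803 0.3743]
[0.4658 0.0055 0.0213]
[ 0.4744 -0.0107  0.0217]
[ 0.481  -0.0395  0.0201]
[ 0.4902 -0.0794  0.011 ]
```

Emit:
move_arm --plan '[{"delta_pos": [0.029,-0.003,0.04],"turn": [0,0,0],"fingers": 0},{"delta_pos": [0.029,-0.003,0.08],"turn": [0,0,0],"fingers": 0},{"delta_pos": [0.029,-0.003,0.11],"turn": [0,0,0],"fingers": 0},{"delta_pos": [0.029,-0.003,0.127],"turn": [0,0,0],"fingers": 0},{"delta_pos": [0.029,-0.003,0.1375],"turn": [0,0,0],"fingers": 0},{"delta_pos": [0.029,-0.003,0.1375],"turn": [0,0,0],"fingers": 0},{"delta_pos": [0.029,-0.003,0.1375],"turn": [0,0,0],"fingers": 1},{"delta_pos": [0.029,-0.003,0.1375],"turn": [0,0,0],"fingers": 1},{"delta_pos": [0.029,-0.003,0.1375],"turn": [0,0,0],"fingers": 1},{"delta_pos": [0.029,-0.003,0.1375],"turn": [0,0,0],"fingers": 1},{"delta_pos": [0.029,-0.003,0.1375],"turn": [0,0,0],"fingers": 1}]' --force 30

```text
clock: 1.52
position: [0.6228, 0.0291, 0.1064]
ee_rot: [0.707, 0.707, 0.001, 0.001]
ft_force: [-1.9, 0.3, 5.2]
grip_width: 0.675
grasp_force: 31.3
```

```bash
python3 - <<'E'
from h import *
print(tip_reach if not callable(tip_reach) else tip_reach())
c=wrist("w1");P=cloud(c);m=(P[...,2]>.08)&(P[...,2]<.125)
q=P[(np.hypot(P[...,0]-.6215,P[...,1]-.03)<.033)&(P[...,2]>.112)&(P[...,2]<.12)];print(len(q),cv2.minEnclosingCircle(q[:,:2].astype(np.float32)))
E
```

```text
0.011
4638 ((0.6215326189994812, 0.030261941254138947), 0.0329580083489418)
```

Emit:
move_arm --plan '[{"delta_pos": [0,0,-0.02],"turn": [0,0,0],"fingers": 1},{"delta_pos": [0,0,-0.05],"turn": [0,0,0],"fingers": 1},{"delta_pos": [0.03,0.001,-0.06],"turn": [0,0,0],"fingers": 1},{"delta_pos": [0.07,0.003,-0.06],"turn": [0,0,0],"fingers": 1},{"delta_pos": [0.12,0.005,-0.06],"turn": [0,0,0],"fingers": 1},{"delta_pos": [0.17,0.007,-0.05],"turn": [0,0,0],"fingers": 1},{"delta_pos": [0.215,0.009,-0.03],"turn": [0,0,0],"fingers": 1},{"delta_pos": [0.24,0.01,-0.01],"turn": [0,0,0],"fingers": 1},{"delta_pos": [0.246,0.01,0.01],"turn": [0,0,0],"fingers": 1},{"delta_pos": [0.246,0.01,0.01],"turn": [0,0,0],"fingers": 1}]'

```text
clock: 2.82
position: [0.6315, 0.2736, 0.0935]
ee_rot: [0.707, 0.707, -0.001, -0.0]
ft_force: [-0.2, -0.9, -1.6]
grip_width: 0.669
grasp_force: 32.4
```

```bash
cat >> h.py <<'E'
def shot(n,name):
    c=camera(n);np.savez(name+".npz",**c);cv2.imwrite(f"pics/{name}.png",c["color"][:,:,::-1]);return c
E
python3 - <<'E'
from h import *
for n,s in(("wrist",0),("scene",0),("side",0)):
    c=wrist("w2") if n=="wrist" else shot(n,n+"2")
c=dict(np.load("w2.npz"));a=np.load("side2.npz")["color"][100:340,200:520];
im=np.hstack([cv2.resize(c["color"],(400,300)),cv2.resize(a,(400,300))]);cv2.imwrite("pics/m2.png",im[:,:,::-1])
o=get_obs();print(o["position"],o["ft_force"],o["grip_width"],Ro.from_quat(o["ee_rot"]).as_matrix()[:,2])
E
```

```text
[0.63315306 0.27325971 0.09617046] [-0.53160003 -0.44061308 -0.8585322 ] 0.6732007186338853 [ 1.73598018e-03 -2.61796058e-04 -9.99998459e-01]
```

View pics/m2.png

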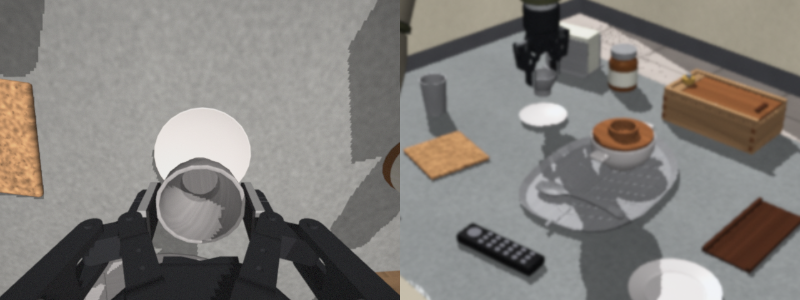

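The picture shows the cup upright in the fingers, at (200,205) on the left. The saucer is at (203,150), partly hidden. I'll measure both.

```bash
python3 - <<'E'
from h import *
c=dict(np.load("w2.npz"));P=cloud(c);g=cv2.cvtColor(c["color"],cv2.COLOR_RGB2HSV)
b=blob((g[...,2]>195)&(g[...,1]<30)&(P[...,2]<.03),(325,220),30);k=cont(b);k=k[k[:,1]<240];q=plane(c,k,.011);print(len(k),circ(q))
m=(P[...,2]>.08)&(P[...,2]<.125)&(np.hypot(P[...,0]-.632,P[...,1]-.275)<.033)
z=P[m][:,2];print(np.percentile(z,[50,90,98]))
v,u=np.where(m);q=P[m];q=q[q[:,2]>np.percentile(z,90)-.004];print(circ(q),q.min(0),q.max(0))
for y,xs in((335,(268,320,378)),):
    for x in xs:print(P[y,x])
cam=-c["R"].T@c["t"];print(cam)
# rim near edge bottom
k=np.array([(328,385),(258,330),(388,330),(325,265)]);print(plane(c,k,.108))
E
```

```text
204 (array([0.63357386, 0.27420008]), np.float64(0.051683493748494624))
[0.10001233 0.11102895 0.12288097]
(array([0.63210527, 0.27525489]), np.float64(0.029467353076306886)) [0.59973616 0.24552281 0.10702899] [0.66402686 0.30433812 0.12499939]
[0.60837139 0.26514006 0.09590751]
[0.63147963 0.25507535 0.08121109]
[0.65667092 0.26777968 0.09979472]
[0.63234718 0.3542311  0.22613573]
[[0.63499591 0.24851289 0.108     ]
 [0.60668972 0.27575788 0.108     ]
 [0.65899134 0.27573401 0.108     ]
 [0.6335996  0.30406212 0.108     ]]
```

Emit:
move_arm --plan '[{"delta_pos": [-0.001,0,0.025],"turn": [0,0,0],"fingers": 1},{"delta_pos": [-0.001,0,0.04],"turn": [0,0,0],"fingers": 1},{"delta_pos": [-0.001,0,0.049],"turn": [0,0,0],"fingers": 1},{"delta_pos": [-0.001,0,0.054],"turn": [0,0,0],"fingers": 1},{"delta_pos": [-0.001,0,0.054],"turn": [0,0,0],"fingers": 1}]'

```text
clock: 3.6
position: [0.6321, 0.274, 0.0409]
ee_rot: [0.707, 0.707, 0.0, 0.0]
ft_force: [0.2, 0.0, -0.2]
grip_width: 0.673
grasp_force: 32.4
```

```bash
python3 - <<'E'
from h import *
for i in range(4):
    o=get_obs();print(o["position"],o["ft_force"]);camera("side")
c=shot("side","side3")
cv2.imwrite("pics/m3.png",cv2.resize(c["color"][140:220,270:370],(800,600),interpolation=3)[:,:,::-1])
E
```

```text
[0.63208347 0.27402975 0.04093064] [ 0.15320533  0.01446041 -0.23375849]
[0.63227865 0.2741775  0.0412994 ] [ 0.09057013 -0.23831034 -1.1167749 ]
[0.6323625  0.27421596 0.04145083] [ 0.5678031   0.08346815 -0.31689368]
[0.63240338 0.27425109 0.04153071] [-0.61388348  0.60042415 -0.088599  ]
```

View pics/m3.png

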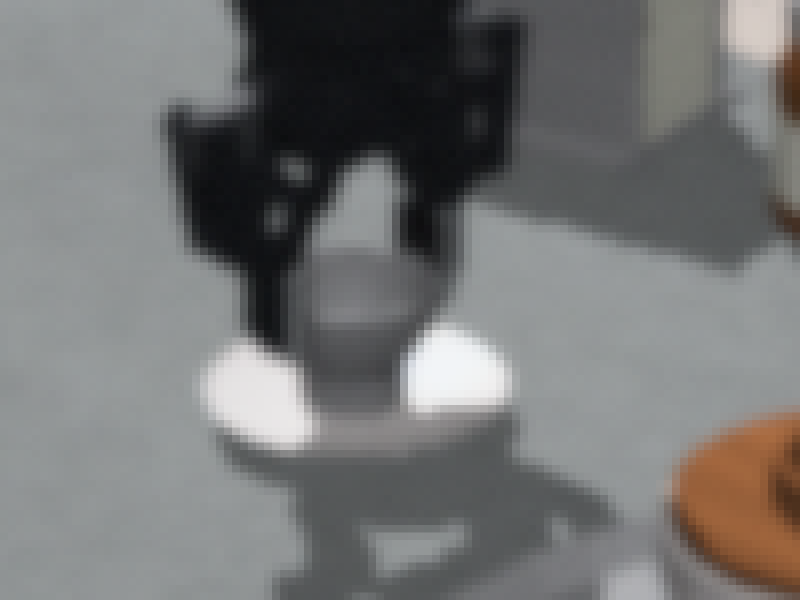

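The cup hangs upright a few mm above the saucer well. I'll lower it slowly.

Emit:
move_arm --plan '[{"delta_pos": [0,0,0.0015],"turn": [0,0,0],"fingers": 1},{"delta_pos": [0,0,0.003],"turn": [0,0,0],"fingers": 1},{"delta_pos": [0,0,0.003],"turn": [0,0,0],"fingers": 1},{"delta_pos": [0,0,0.003],"turn": [0,0,0],"fingers": 1}]'

```text
clock: 4.35
position: [0.6322, 0.2742, 0.0385]
ee_rot: [0.707, 0.707, 0.0, 0.0]
ft_force: [-2.6, -1.5, 5.2]
grip_width: 0.674
grasp_force: 32.8
```

Emit:
move_arm --plan '[{"delta_pos": [0,0,0.003],"turn": [0,0,0],"fingers": 0.25},{"delta_pos": [0,0,0.003],"turn": [0,0,0],"fingers": 0.1},{"delta_pos": [0,0,0.003],"turn": [0,0,0],"fingers": 0},{"delta_pos": [0,0,0.003],"turn": [0,0,0],"fingers": 0},{"delta_pos": [0,0,-0.02],"turn": [0,0,0],"fingers": 0},{"delta_pos": [0,0,-0.06],"turn": [0,0,0],"fingers": 0},{"delta_pos": [0,0,-0.11],"turn": [0,0,0],"fingers": 0},{"delta_pos": [-0.05,-0.002,-0.13],"turn": [0,0,0],"fingers": 0},{"delta_pos": [-0.1,-0.005,-0.13],"turn": [0,0,0],"fingers": 0},{"delta_pos": [-0.15,-0.008,-0.13],"turn": [0,0,0],"fingers": 0},{"delta_pos": [-0.2,-0.01,-0.13],"turn": [0,0,0],"fingers": 0},{"delta_pos": [-0.245,-0.01,-0.13],"turn": [0,0,0],"fingers": 0}]'

```text
clock: 5.85
position: [0.6218, 0.027, 0.1681]
ee_rot: [0.707, 0.707, 0.0, 0.0]
ft_force: [0.9, -0.3, 0.1]
grip_width: 0.995
grasp_force: 0.0
```

```bash
python3 - <<'E'
from h import *
camera("side");o=get_obs();print(o["position"])
c=wrist("w3");P=cloud(c)
q=P[(np.hypot(P[...,0]-.6215,P[...,1]-.03)<.05)&(P[...,2]>.083)&(P[...,2]<.095)]
print(len(q),np.median(q[:,2]),circ(q),cv2.minEnclosingCircle(q[:,:2].astype(np.float32)))
for n in("scene","side"):
    c=shot(n,n+"4");P=cloud(c)
    q=P[(np.hypot(P[...,0]-.6215,P[...,1]-.03)<.05)&(P[...,2]>.083)&(P[...,2]<.095)]
    print(n,len(q),circ(q))
    q=P[(np.hypot(P[...,0]-.633,P[...,1]-.275)<.045)&(P[...,2]>.035)&(P[...,2]<.06)]
    print("cup",len(q),circ(q),q[:,2].max(),np.percentile(q[:,2],90))
E
```

```text
[0.62202694 0.01893388 0.1681154 ]
2088 0.08836144474234953 (array([0.62188513, 0.03053452]), np.float64(0.02609934689014468)) ((0.6217702627182007, 0.02984972484409809), 0.02903907187283039)
scene 248 (array([0.62251729, 0.0299717 ]), np.float64(0.026403598489019037))
cup 402 (array([0.6327245 , 0.27452179]), np.float64(0.027344005691184295)) 0.055270983915540924 0.05222861983771566
side 125 (array([0.6198475 , 0.02658226]), np.float64(0.026572516412231986))
cup 216 (array([0.63075491, 0.27171086]), np.float64(0.027704730526755723)) 0.054622575095633875 0.049754444310840286
```

Emit:
move_arm --plan '[{"delta_pos": [0.0005,0,0],"turn": [0,0,0],"fingers": 0},{"delta_pos": [0.0005,0,0.04],"turn": [0,0,0],"fingers": 0},{"delta_pos": [0.0005,0,0.065],"turn": [0,0,0],"fingers": 0},{"delta_pos": [0.0005,0,0.08],"turn": [0,0,0],"fingers": 0},{"delta_pos": [0.0005,0,0.08],"turn": [0,0,0],"fingers": 0},{"delta_pos": [0.0005,0,0.08],"turn": [0,0,0],"fingers": 1},{"delta_pos": [0.0005,0,0.08],"turn": [0,0,0],"fingers": 1},{"delta_pos": [0.0005,0,0.08],"turn": [0,0,0],"fingers": 1},{"delta_pos": [0.0005,0,0.08],"turn": [0,0,0],"fingers": 1}]' --force 40

```text
clock: 7.18
position: [0.623, 0.0297, 0.0897]
ee_rot: [0.707, 0.707, 0.001, 0.001]
ft_force: [-1.5, -0.6, 5.6]
grip_width: 0.65
grasp_force: 41.7
```

Emit:
move_arm --plan '[{"delta_pos": [0,0,-0.015],"turn": [0,0,0],"fingers": 1},{"delta_pos": [0,0,-0.04],"turn": [0,0,0],"fingers": 1},{"delta_pos": [0.02,-0.018,-0.06],"turn": [0,0,0],"fingers": 1},{"delta_pos": [0.055,-0.049,-0.06],"turn": [0,0,0],"fingers": 1},{"delta_pos": [0.09,-0.08,-0.06],"turn": [0,0,0],"fingers": 1},{"delta_pos": [0.125,-0.111,-0.06],"turn": [0,0,0],"fingers": 1},{"delta_pos": [0.16,-0.142,-0.05],"turn": [0,0,0],"fingers": 1},{"delta_pos": [0.195,-0.173,-0.04],"turn": [0,0,0],"fingers": 1},{"delta_pos": [0.225,-0.2,-0.03],"turn": [0,0,0],"fingers": 1},{"delta_pos": [0.25,-0.222,-0.02],"turn": [0,0,0],"fingers": 1},{"delta_pos": [0.263,-0.234,-0.02],"turn": [0,0,0],"fingers": 1},{"delta_pos": [0.263,-0.234,-0.02],"turn": [0,0,0],"fingers": 1}]'

```text
clock: 8.68
position: [0.3876, 0.2936, 0.1088]
ee_rot: [0.706, 0.708, 0.001, 0.0]
ft_force: [1.1, -0.4, -0.7]
grip_width: 0.644
grasp_force: 42.6
```

```bash
python3 - <<'E'
from h import *
for i in range(5): camera("side")
o=get_obs();print(o["position"],o["ft_force"],o["grip_width"])
w=wrist("w4");s=shot("scene","scene5");d=shot("side","side5")
im=np.hstack([cv2.resize(w["color"],(400,300)),cv2.resize(s["color"][150:390,330:650],(400,300))])
im=np.vstack([im,np.hstack([cv2.resize(d["color"][100:280,160:400],(400,300)),np.zeros((300,400,3),np.uint8)])])
cv2.imwrite("pics/m5.png",im[:,:,::-1])
P=cloud(w);g=cv2.cvtColor(w["color"],cv2.COLOR_RGB2HSV)
m=(g[...,1]>70)&(P[...,2]<.02)&(P[...,2]>-.01)&(np.hypot(P[...,0]-.388,P[...,1]-.293)<.12)
q=plane(w,cont(blob(m,(320,150),100)),.008)[:,:2].astype(np.float32);print(cv2.minAreaRect(q),q.min(0),q.max(0))
E
```

```text
[0.38891493 0.29175123 0.10812462] [ 0.2353624  -0.35980334 -1.33330973] 0.6487257575779594
((0.3943190276622772, 0.3326405882835388), (0.05300917848944664, 0.12890245020389557), 82.2818603515625) [0.32713234 0.30949312] [0.46122387 0.36678225]
```

View pics/m5.png

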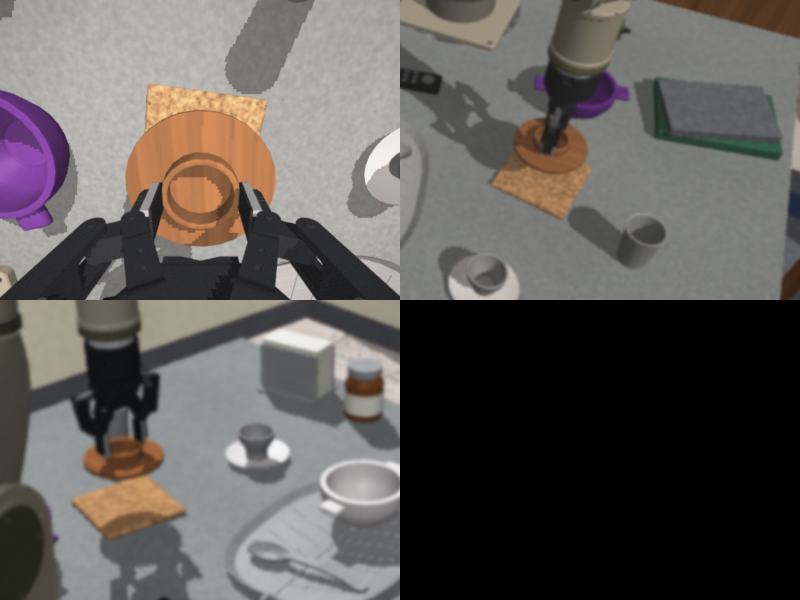

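The lid is level in the grip over the mat. The purple bowl (left edge of the wrist view) looks clear, but I'll check.

```bash
python3 - <<'E'
from h import *
w=dict(np.load("w4.npz"));P=cloud(w);g=cv2.cvtColor(w["color"],cv2.COLOR_RGB2HSV)
q=P[(g[...,0]>125)&(g[...,0]<160)&(g[...,1]>100)&(P[...,2]>.02)];i=q[:,0].argmax();print(q[i],q.min(0),q.max(0))
E
```

```text
[0.43979719 0.28437603 0.16036479] [0.16463054 0.22101653 0.02000134] [0.43979719 0.37209296 0.24086788]
```

Emit:
move_arm --plan '[{"delta_pos": [0.0015,0.0015,0.03],"turn": [0,0,0],"fingers": 1},{"delta_pos": [0.0015,0.0015,0.055],"turn": [0,0,0],"fingers": 1},{"delta_pos": [0.0015,0.0015,0.066],"turn": [0,0,0],"fingers": 1},{"delta_pos": [0.0015,0.0015,0.069],"turn": [0,0,0],"fingers": 1},{"delta_pos": [0.0015,0.0015,0.071],"turn": [0,0,0],"fingers": 1},{"delta_pos": [0.0015,0.0015,0.071],"turn": [0,0,0],"fingers": 1}]'

```text
clock: 9.82
position: [0.3899, 0.2943, 0.0374]
ee_rot: [0.707, 0.707, 0.001, 0.0]
ft_force: [-0.5, -0.5, -1.1]
grip_width: 0.642
grasp_force: 42.6
```

Emit:
move_arm --plan '[{"delta_pos": [0,0,0.001],"turn": [0,0,0],"fingers": 1},{"delta_pos": [0,0,0.002],"turn": [0,0,0],"fingers": 1},{"delta_pos": [0,0,0.003],"turn": [0,0,0],"fingers": 1},{"delta_pos": [0,0,0.003],"turn": [0,0,0],"fingers": 1}]'

```text
clock: 10.32
position: [0.39, 0.2944, 0.0369]
ee_rot: [0.707, 0.707, 0.0, 0.001]
ft_force: [-12.6, -9.5, 37.3]
grip_width: 0.643
grasp_force: 46.6
```

The rows are not in the units I measure in: turns go in shares of 2 pi rad. I convert before sending: -0.15 rad / 6.2832 = -0.0239.

Emit:
move_arm --plan '[{"delta_pos": [0,0,0.0005],"turn": [0,0,0],"fingers": 1},{"delta_pos": [0,0,0.0005],"turn": [0,0,0],"fingers": 0.25},{"delta_pos": [0,0,0.0005],"turn": [0,0,0],"fingers": 0.1},{"delta_pos": [0,0,0.0005],"turn": [0,0,0],"fingers": 0},{"delta_pos": [0,0,0.0005],"turn": [0,0,0],"fingers": 0},{"delta_pos": [0,0,-0.02],"turn": [0,0,0],"fingers": 0},{"delta_pos": [0,0,-0.07],"turn": [0,0,0],"fingers": 0},{"delta_pos": [0,0,-0.12],"turn": [0,0,0],"fingers": 0},{"delta_pos": [-0.02,0.02,-0.14],"turn": [0,0,-0.0239],"fingers": 0},{"delta_pos": [-0.05,0.05,-0.14],"turn": [0,0,-0.0509],"fingers": 0},{"delta_pos": [-0.08,0.085,-0.14],"turn": [0,0,-0.078],"fingers": 0},{"delta_pos": [-0.11,0.12,-0.14],"turn": [0,0,-0.105],"fingers": 0}]'

```text
clock: 11.82
position: [0.5105, 0.183, 0.1739]
ee_rot: [0.437, 0.899, 0.0, 0.0]
ft_force: [0.1, 0.3, 0.5]
grip_width: 1.0
grasp_force: 0.0
```

```bash
python3 - <<'E'
from h import *
o=get_obs();print(o["position"],o["joint_pos"].round(2))
for n in("scene","side"):
    c=shot(n,n+"6");P=cloud(c);g=cv2.cvtColor(c["color"],cv2.COLOR_RGB2HSV)
    q=P[(np.hypot(P[...,0]-.389,P[...,1]-.294)<.05)&(P[...,2]>.031)&(P[...,2]<.045)];print(n,"ring",len(q),circ(q),np.median(q[:,2]))
    q=P[(np.hypot(P[...,0]-.6217,P[...,1]-.029)<.08)&(P[...,2]>.06)&(P[...,2]<.07)];print("bowlrim",len(q),circ(q),cv2.minEnclosingCircle(q[:,:2].astype(np.float32)))
E
```

```text
[0.51048964 0.18302668 0.17387944] [-0.22  0.21 -0.23  1.76  0.05  1.17  0.2 ]
scene ring 198 (array([0.39137183, 0.2939232 ]), np.float64(0.026493405069005584)) 0.03519640693605729
bowlrim 835 (array([0.62299752, 0.03004692]), np.float64(0.059466090416604986)) ((0.6222241520881653, 0.025871139019727707), 0.07973556220531464)
side ring 90 (array([0.38899048, 0.29066131]), np.float64(0.026116756750635194)) 0.03330683508900657
bowlrim 373 (array([0.62021324, 0.0259995 ]), np.float64(0.058862704285249194)) ((0.623333215713501, 0.024865662679076195), 0.06808905303478241)
```

Scaled: -0.91 rad / 6.2832 = -0.1448.

Emit:
move_arm --plan '[{"delta_pos": [-0.03,0.006,0],"turn": [0,0,-0.0255],"fingers": 0},{"delta_pos": [-0.06,0.012,0],"turn": [0,0,-0.0525],"fingers": 0},{"delta_pos": [-0.09,0.018,0],"turn": [0,0,-0.0796],"fingers": 0},{"delta_pos": [-0.12,0.025,0],"turn": [0,0,-0.1066],"fingers": 0},{"delta_pos": [-0.145,0.03,0],"turn": [0,0,-0.1305],"fingers": 0},{"delta_pos": [-0.145,0.03,0.02],"turn": [0,0,-0.1448],"fingers": 0},{"delta_pos": [-0.145,0.03,0.04],"turn": [0,0,-0.1448],"fingers": 0},{"delta_pos": [-0.145,0.03,0.04],"turn": [0,0,-0.1448],"fingers": 0},{"delta_pos": [-0.145,0.03,0.04],"turn": [0,0,-0.1448],"fingers": 0}]'

```text
clock: 13.05
position: [0.6221, 0.0884, 0.1344]
ee_rot: [0.001, 1.0, 0.0, 0.0]
ft_force: [0.4, 0.9, 0.1]
grip_width: 1.001
grasp_force: 0.0
```

```bash
python3 - <<'E'
from h import *
for i in range(4): camera("side")
o=get_obs();print(o["position"],o["joint_pos"].round(2),Ro.from_quat(o["ee_rot"]).as_matrix().round(3).tolist())
w=wrist("w7")
cv2.imwrite("pics/w7.png",w["color"][:,:,::-1])
P=cloud(w);q=P[(np.hypot(P[...,0]-.6217,P[...,1]-.029)<.075)&(P[...,2]>.058)&(P[...,2]<.07)];print("bowlrim",len(q),circ(q))
E
```

```text
[0.62247268 0.0880777  0.13465847] [-0.01  0.43 -0.26  1.57  0.12  1.16  1.27] [[-1.0, 0.001, 0.001], [0.001, 1.0, 0.0], [-0.001, 0.0, -1.0]]
bowlrim 9251 (array([0.62058853, 0.03038741]), np.float64(0.059567735191455196))
```

View pics/w7.png

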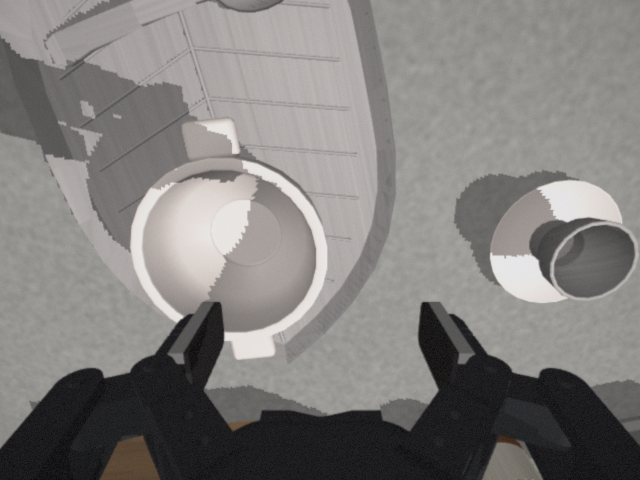

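The bowl rim is centred at about (229,247) and the fingers straddle its +y wall. Cup and saucer at (570,245) are clear. I'll descend and pinch.

Emit:
move_arm --plan '[{"delta_pos": [0.001,0.0005,0.03],"turn": [0,0,0],"fingers": 0},{"delta_pos": [0.001,0.0005,0.055],"turn": [0,0,0],"fingers": 0},{"delta_pos": [0.001,0.0005,0.073],"turn": [0,0,0],"fingers": 0},{"delta_pos": [0.001,0.0005,0.073],"turn": [0,0,0],"fingers": 0.5},{"delta_pos": [0.001,0.0005,0.073],"turn": [0,0,0],"fingers": 0.7},{"delta_pos": [0.001,0.0005,0.073],"turn": [0,0,0],"fingers": 0.8},{"delta_pos": [0.001,0.0005,0.073],"turn": [0,0,0],"fingers": 1},{"delta_pos": [0.001,0.0005,0.073],"turn": [0,0,0],"fingers": 1},{"delta_pos": [0.001,0.0005,0.073],"turn": [0,0,0],"fingers": 1},{"delta_pos": [0.001,0.0005,0.073],"turn": [0,0,0],"fingers": 1}]' --force 90

```text
clock: 14.55
position: [0.6222, 0.0879, 0.0621]
ee_rot: [0.0, 1.0, -0.0, 0.001]
ft_force: [1.1, -1.7, 5.3]
grip_width: 0.068
grasp_force: 88.6
```

Emit:
move_arm --plan '[{"delta_pos": [0,0,-0.005],"turn": [0,0,0],"fingers": 1},{"delta_pos": [0,0,-0.015],"turn": [0,0,0],"fingers": 1},{"delta_pos": [0,0,-0.03],"turn": [0,0,0],"fingers": 1},{"delta_pos": [0,0,-0.05],"turn": [0,0,0],"fingers": 1},{"delta_pos": [0,0,-0.06],"turn": [0,0,0],"fingers": 1},{"delta_pos": [0,0,-0.06],"turn": [0,0,0],"fingers": 1}]'

```text
clock: 15.3
position: [0.6217, 0.0885, 0.1221]
ee_rot: [0.0, 1.0, 0.0, 0.001]
ft_force: [0.2, -0.3, -3.5]
grip_width: 0.067
grasp_force: 86.1
```

```bash
python3 - <<'E'
from h import *
for i in range(3): camera("side")
o=get_obs();print(o["position"],o["ft_force"],o["torque"],Ro.from_quat(o["ee_rot"]).as_matrix()[2].round(3))
w=wrist("w8");P=cloud(w)
m=(np.hypot(P[...,0]-.6217,P[...,1]-.029)<.075)&(P[...,2]>.105)&(P[...,2]<.145)&(w["color"].min(-1)>90)
q=P[m];A=np.c_[q[:,:2]-[.6217,.029],np.ones(len(q))];k=q[:,2]>np.percentile(q[:,2],50)
for _ in range(10):
    s=np.linalg.lstsq(A[k],q[k,2],rcond=None)[0];r=q[:,2]-A@s;k=(abs(r)<.002)
print("plane",s,k.sum(),circ(q[k]))
E
```

```text
[0.62068255 0.08825146 0.12012838] [ 0.74242286  0.46379596 -3.31949851] [0.18375019 0.00322268 0.0218527 ] [ 0.001 -0.    -1.   ]
plane [-0.00600296  0.05565549  0.12073696] 10931 (array([0.61514649, 0.03076861]), np.float64(0.058193071506305184))
```

Emit:
move_arm --plan '[{"delta_pos": [0.01,-0.015,0],"turn": [0,0,0],"fingers": 1},{"delta_pos": [0.03,-0.045,0],"turn": [0,0,0],"fingers": 1},{"delta_pos": [0.055,-0.081,0],"turn": [0,0,0],"fingers": 1},{"delta_pos": [0.08,-0.118,0],"turn": [0,0,0],"fingers": 1},{"delta_pos": [0.105,-0.155,0],"turn": [0,0,0],"fingers": 1},{"delta_pos": [0.13,-0.192,0],"turn": [0,0,0],"fingers": 1},{"delta_pos": [0.155,-0.229,0],"turn": [0,0,0],"fingers": 1},{"delta_pos": [0.178,-0.263,0],"turn": [0,0,0],"fingers": 1},{"delta_pos": [0.196,-0.29,0],"turn": [0,0,0],"fingers": 1},{"delta_pos": [0.208,-0.307,0],"turn": [0,0,0],"fingers": 1},{"delta_pos": [0.213,-0.3145,0],"turn": [0,0,0],"fingers": 1},{"delta_pos": [0.213,-0.3145,0],"turn": [0,0,0],"fingers": 1}]'

```text
clock: 17.0
position: [0.4074, -0.2262, 0.1207]
ee_rot: [0.001, 1.0, 0.0, 0.0]
ft_force: [1.2, 0.6, -3.5]
grip_width: 0.064
grasp_force: 86.1
```

```bash
python3 - <<'E'
from h import *
for i in range(3): camera("side")
o=get_obs();print(o["position"],o["ft_force"],Ro.from_quat(o["ee_rot"]).as_matrix()[2].round(3))
w=wrist("w9");d=shot("side","side9");s=shot("scene","scene9")
im=np.hstack([cv2.resize(w["color"],(400,300)),cv2.resize(d["color"][200:440,300:620],(400,300))])
im=np.vstack([im,np.hstack([cv2.resize(s["color"][120:300,100:340],(400,300)),np.zeros((300,400,3),np.uint8)])])
cv2.imwrite("pics/m9.png",im[:,:,::-1])
E
```

```text
[ 0.40833342 -0.22514657  0.1207829 ] [ 0.08897607  0.10538418 -2.84911208] [-0.  0. -1.]
```

View pics/m9.png

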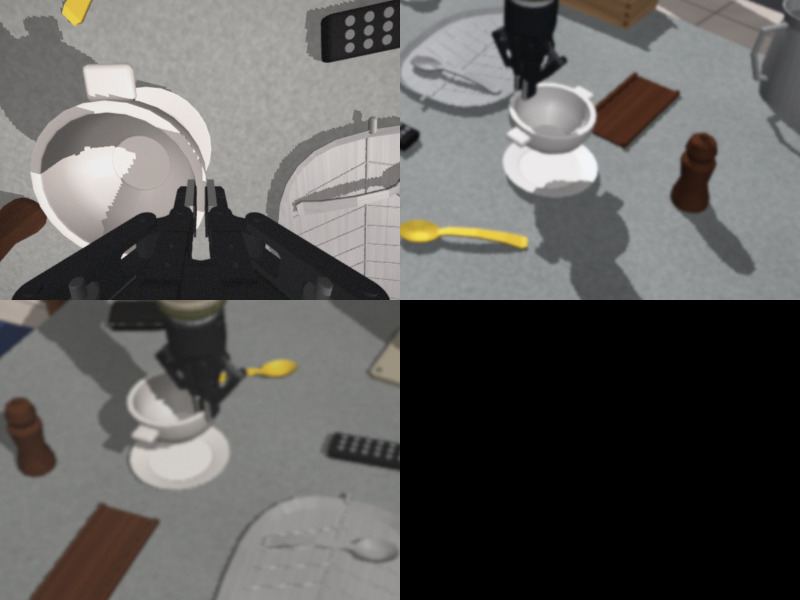

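The bowl hangs over the underplate, slightly tilted. In the scene crop the plate is at (180,455), with open space around it. I'll refine both centres.

```bash
python3 - <<'E'
from h import *
def robust(q,R,n=8):
    k=np.ones(len(q),bool)
    for _ in range(n):
        c,r=circ(q[k]);d=abs(np.hypot(*(q[:,:2]-c).T)-r);k=d<max(.002,np.percentile(d,70)*1.0)
    return c,r,k.sum()
for n,sl in(("scene",lambda k:k[k[:,1]>205]),("side",lambda k:k[k[:,1]>325])):
    c=dict(np.load(n+"9.npz"));P=cloud(c)
    m=(P[...,2]>.0045)&(P[...,2]<.03)&(np.hypot(P[...,0]-.408,P[...,1]+.285)<.085)
    k=cont(cv2.morphologyEx(m.astype(np.uint8),cv2.MORPH_CLOSE,np.ones((3,3))))
    g=c["color"].max(-1);m2=(g>150)&m;k2=cont(blob(m2,((208,220),(420,350))[n=="side"],20))
    # front edge only: convex hull, lower half
    h=sl(k2);print(n,"plate",robust(plane(c,h,.013),.072),len(h))
    b=P[(np.hypot(P[...,0]-.408,P[...,1]+.285)<.10)&(P[...,2]>.095)&(P[...,2]<.145)&(c["color"].min(-1)>85)&(c["color"].max(-1).astype(int)-c["color"].min(-1)<25)]
    print("bowl",len(b),b.min(0),b.max(0))
    A=np.c_[b[:,:2]-[.408,-.285],np.ones(len(b))];kk=np.ones(len(b),bool)
    top=b[b[:,2]>.112];print(len(top),robust(top,.06))
    bb=top[:, :];s=np.linalg.lstsq(np.c_[bb[:,:2]-[.408,-.285],np.ones(len(bb))],bb[:,2],rcond=None)[0];print(s)
w=dict(np.load("w9.npz"));P=cloud(w)
for x,y in((100,96*2//2),):pass
# rim pixels in full-res wrist image (2x of 400 px crop /1.6)
for u,v in((50,180),(35,210),(48,260),(90,320),(75,165),(150,145)):
    u2,v2=int(u*1.6),int(v*1.6);print((u2,v2),P[v2,u2].round(4),w["color"][v2,u2]) if v2<480 else 0
E
```

```text
scene plate (array([ 0.40698063, -0.28599792]), np.float64(0.0702548753536465), np.int64(83)) 115
bowl 851 [ 0.35834624 -0.34527141  0.09529588] [ 0.48874969 -0.21573561  0.14253665]
518 (array([ 0.40653299, -0.281531  ]), np.float64(0.05833309955026532), np.int64(362))
[-0.03650165  0.04302853  0.11962414]
side plate (array([ 0.38237564, -0.29524218]), np.float64(0.03807786029795244), np.int64(208)) 298
bowl 1951 [ 0.31709025 -0.34876611  0.0950059 ] [ 0.48739425 -0.20896765  0.14125863]
1006 (array([ 0.3999604 , -0.28606216]), np.float64(0.05851372722271655), np.int64(704))
[0.00202964 0.04345149 0.11753372]
(80, 288) [ 0.4002 -0.3369  0.1111] [192 184 179]
(56, 336) [ 0.4937 -0.4438  0.0124] [65 41 26]
(76, 416) [ 0.5895 -0.4567  0.001 ] [154 154 149]
(120, 264) [ 0.3974 -0.3302  0.089 ] [227 220 217]
(240, 232) [ 0.3856 -0.2707  0.0708] [180 173 170]
```

Scaled: 0.045 rad / 6.2832 = 0.0072.

Emit:
move_arm --plan '[{"delta_pos": [0,-0.002,0.01],"turn": [0.0072,0,0],"fingers": 1},{"delta_pos": [0,-0.002,0.03],"turn": [0.0072,0,0],"fingers": 1},{"delta_pos": [0,-0.002,0.045],"turn": [0.0072,0,0],"fingers": 1},{"delta_pos": [0,-0.002,0.052],"turn": [0.0072,0,0],"fingers": 1},{"delta_pos": [0,-0.002,0.054],"turn": [0.0072,0,0],"fingers": 1},{"delta_pos": [0,-0.002,0.055],"turn": [0.0072,0,0],"fingers": 1},{"delta_pos": [0,-0.002,0.055],"turn": [0.0072,0,0],"fingers": 1}]'

```text
clock: 18.18
position: [0.4081, -0.2281, 0.0662]
ee_rot: [0.0, 1.0, -0.023, 0.0]
ft_force: [-0.6, 0.1, -3.4]
grip_width: 0.063
grasp_force: 86.2
```

Emit:
move_arm --plan '[{"delta_pos": [0,0,0.001],"turn": [0,0,0],"fingers": 1},{"delta_pos": [0,0,0.002],"turn": [0,0,0],"fingers": 1},{"delta_pos": [0,0,0.002],"turn": [0,0,0],"fingers": 1}]'

```text
clock: 18.55
position: [0.4081, -0.228, 0.0641]
ee_rot: [0.0, 1.0, -0.023, 0.0]
ft_force: [-0.7, 1.8, -0.1]
grip_width: 0.066
grasp_force: 86.7
```

```bash
python3 - <<'E'
from h import *
camera("side")
o=get_obs();print(o["position"],o["ft_force"])
for n in("scene","side"):
    c=shot(n,n+"10");P=cloud(c)
    b=P[(np.hypot(P[...,0]-.407,P[...,1]+.286)<.069)&(P[...,2]>.060)&(P[...,2]<.08)&(c["color"].min(-1)>85)]
    s=np.linalg.lstsq(np.c_[b[:,:2]-[.407,-.286],np.ones(len(b))],b[:,2],rcond=None)[0];print(n,len(b),circ(b),s)
E
```

```text
[ 0.40810283 -0.22796829  0.06402853] [-0.06415284  1.34486648  1.07255824]
scene 393 (array([ 0.40620958, -0.28448411]), np.float64(0.058723615578907894)) [-0.01400641  0.00369542  0.06671794]
side 771 (array([ 0.40105472, -0.2885881 ]), np.float64(0.058680470824175886)) [-0.00342811 -0.00151623  0.0649397 ]
```

Scaled: -0.045 rad / 6.2832 = -0.0072.

Emit:
move_arm --plan '[{"delta_pos": [0,0,0],"turn": [0,0,0],"fingers": 0.85},{"delta_pos": [0,0,0],"turn": [0,0,0],"fingers": 0.7},{"delta_pos": [0,0,0],"turn": [0,0,0],"fingers": 0.6},{"delta_pos": [0,0,0],"turn": [0,0,0],"fingers": 0.5},{"delta_pos": [0,0,-0.015],"turn": [0,0,0],"fingers": 0.5},{"delta_pos": [0,0,-0.05],"turn": [0,0,0],"fingers": 0.4},{"delta_pos": [0,0,-0.09],"turn": [-0.0072,0,0],"fingers": 0.4},{"delta_pos": [0,0,-0.1],"turn": [-0.0072,0,0],"fingers": 0.4},{"delta_pos": [0,0,-0.1],"turn": [-0.0072,0,0],"fingers": 0.4}]'

```text
clock: 19.82
position: [0.4082, -0.2237, 0.1645]
ee_rot: [0.0, 1.0, -0.001, 0.001]
ft_force: [0.0, -0.6, -0.2]
grip_width: 0.602
grasp_force: 0.0
```

```bash
python3 - <<'E'
from h import *
camera("side")
o=get_obs();print(o["position"],Ro.from_quat(o["ee_rot"]).as_matrix().round(3).tolist(),o["grip_width"])
for n in("scene","side"):
    c=shot(n,n+"11");P=cloud(c)
    b=P[(np.hypot(P[...,0]-.407,P[...,1]+.286)<.069)&(P[...,2]>.060)&(P[...,2]<.08)&(c["color"].min(-1)>85)]
    s=np.linalg.lstsq(np.c_[b[:,:2]-[.407,-.286],np.ones(len(b))],b[:,2],rcond=None)[0];print(n,len(b),circ(b),s)
E
```

```text
[ 0.40768753 -0.22335599  0.1634966 ] [[-1.0, 0.001, -0.0], [0.001, 1.0, -0.0], [0.0, -0.0, -1.0]] 0.5990954964751707
scene 593 (array([ 0.40562026, -0.28465503]), np.float64(0.05885232131149428)) [-0.0039598   0.00148628  0.06612762]
side 815 (array([ 0.40114819, -0.2883514 ]), np.float64(0.05877973198113551)) [-0.00248151 -0.00160901  0.06494394]
```

Scaled: 1.275 rad / 6.2832 = 0.2029.

Emit:
move_arm --plan '[{"delta_pos": [-0.006,0.02,0],"turn": [0,0,0.0239],"fingers": 0.4},{"delta_pos": [-0.015,0.05,0],"turn": [0,0,0.0509],"fingers": 0.4},{"delta_pos": [-0.024,0.08,0],"turn": [0,0,0.078],"fingers": 0.4},{"delta_pos": [-0.033,0.11,0],"turn": [0,0,0.105],"fingers": 0.4},{"delta_pos": [-0.042,0.14,0],"turn": [0,0,0.1321],"fingers": 0.4},{"delta_pos": [-0.051,0.17,0],"turn": [0,0,0.1592],"fingers": 0.4},{"delta_pos": [-0.059,0.2,0],"turn": [0,0,0.183],"fingers": 0.4},{"delta_pos": [-0.064,0.216,0],"turn": [0,0,0.2029],"fingers": 0.4},{"delta_pos": [-0.064,0.216,0.04],"turn": [0,0,0.2029],"fingers": 0.4},{"delta_pos": [-0.064,0.216,0.04],"turn": [0,0,0.2029],"fingers": 0.4}]'

```text
clock: 21.22
position: [0.4696, -0.0075, 0.1208]
ee_rot: [0.595, 0.804, -0.002, -0.003]
ft_force: [-0.2, 0.1, -0.1]
grip_width: 0.6
grasp_force: 0.0
```

```bash
python3 - <<'E'
from h import *
for i in range(3): camera("side")
o=get_obs();print(o["position"],o["joint_pos"].round(2),Ro.from_quat(o["ee_rot"]).as_matrix().round(3).tolist())
w=wrist("w12")
P=cloud(w);m=(P[...,2]>.0115)&(P[...,2]<.03)&(np.hypot(P[...,0]-.472,P[...,1]+.0075)<.1)&(w["color"].min(-1)>60)
q=P[m];d=q[:,:2]-[.472,-.0075];t=np.array([-.29,.957]);s=d@t;l=d@[.957,.29];k=abs(l)<.025;q,s,l=q[k],s[k],l[k]
for a in np.arange(-.09,.09,.02):
    j=(s>=a)&(s<a+.02)
    if j.sum()>5: print(round(a,2),j.sum(),np.percentile(l[j],[5,50,95]).round(4),np.median(q[j,2]).round(4))
E
```

```text
[ 0.4723392  -0.00776622  0.12450227] [ 0.18  0.12 -0.28  1.98  0.04  1.04  0.18] [[-0.291, 0.957, 0.0], [0.957, 0.291, 0.0], [-0.0, 0.0, -1.0]]
-0.09 97 [-0.0106 -0.0016  0.005 ] 0.0123
-0.07 390 [-0.0102 -0.0024  0.0049] 0.0158
-0.05 405 [-0.0092 -0.003   0.004 ] 0.0187
-0.03 401 [-0.0087 -0.0028  0.0031] 0.021
-0.01 422 [-0.0085 -0.0028  0.0024] 0.0212
0.01 425 [-0.0077 -0.0033  0.0017] 0.0202
0.03 772 [-0.0196 -0.0033  0.0136] 0.0149
0.05 539 [-0.0228 -0.0158  0.0168] 0.0148
0.07 835 [-0.0188 -0.003   0.0125] 0.0151
```

View pics/w12.png

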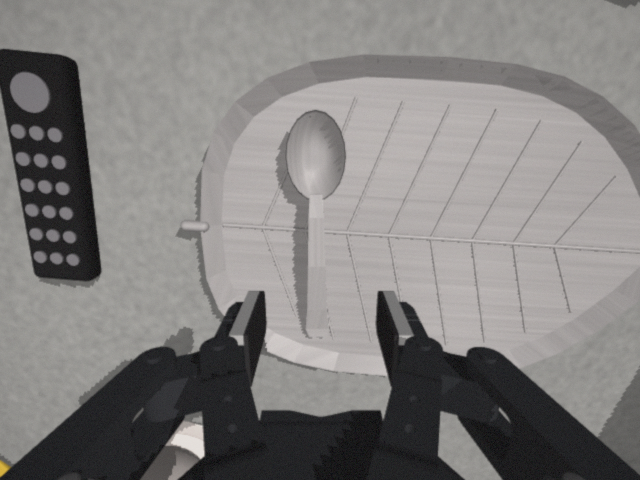

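Wrist view: the grey spoon runs from (316,115) to (316,335), centred between the fingers. I'll shift 3 mm sideways and grip.

Emit:
move_arm --plan '[{"delta_pos": [0,-0.003,0.04],"turn": [0,0,0],"fingers": 0.4},{"delta_pos": [0,-0.003,0.075],"turn": [0,0,0],"fingers": 0.4},{"delta_pos": [0,-0.003,0.095],"turn": [0,0,0],"fingers": 0.5},{"delta_pos": [0,-0.003,0.103],"turn": [0,0,0],"fingers": 0.6},{"delta_pos": [0,-0.003,0.103],"turn": [0,0,0],"fingers": 0.7},{"delta_pos": [0,-0.003,0.103],"turn": [0,0,0],"fingers": 1},{"delta_pos": [0,-0.003,0.103],"turn": [0,0,0],"fingers": 1},{"delta_pos": [0,-0.003,0.103],"turn": [0,0,0],"fingers": 1},{"delta_pos": [0,-0.003,0.103],"turn": [0,0,0],"fingers": 1}]' --force 60

```text
clock: 22.55
position: [0.4701, -0.0085, 0.022]
ee_rot: [0.595, 0.803, 0.0, 0.001]
ft_force: [-1.1, 0.2, 7.4]
grip_width: 0.114
grasp_force: 58.8
```

Scaled: -1.365 rad / 6.2832 = -0.2172.

Emit:
move_arm --plan '[{"delta_pos": [0,0,-0.01],"turn": [0,0,0],"fingers": 1},{"delta_pos": [0,0,-0.04],"turn": [0,0,0],"fingers": 1},{"delta_pos": [-0.01,0.002,-0.075],"turn": [0,0,-0.0159],"fingers": 1},{"delta_pos": [-0.04,0.008,-0.08],"turn": [0,0,-0.0398],"fingers": 1},{"delta_pos": [-0.075,0.016,-0.08],"turn": [0,0,-0.0653],"fingers": 1},{"delta_pos": [-0.11,0.024,-0.08],"turn": [0,0,-0.0907],"fingers": 1},{"delta_pos": [-0.145,0.032,-0.08],"turn": [0,0,-0.1162],"fingers": 1},{"delta_pos": [-0.18,0.04,-0.08],"turn": [0,0,-0.1416],"fingers": 1},{"delta_pos": [-0.215,0.048,-0.08],"turn": [0,0,-0.1671],"fingers": 1},{"delta_pos": [-0.25,0.056,-0.08],"turn": [0,0,-0.191],"fingers": 1},{"delta_pos": [-0.285,0.063,-0.08],"turn": [0,0,-0.2085],"fingers": 1},{"delta_pos": [-0.303,0.068,-0.08],"turn": [0,0,-0.2172],"fingers": 1}]'

```text
clock: 24.05
position: [0.6225, -0.281, 0.1013]
ee_rot: [-0.045, 0.999, -0.0, 0.0]
ft_force: [1.2, 0.8, -0.8]
grip_width: 0.112
grasp_force: 58.9
```

```bash
python3 - <<'E'
from h import *
for i in range(5): camera("side")
o=get_obs();print(o["position"],o["joint_pos"].round(2),o["ft_force"],Ro.from_quat(o["ee_rot"]).as_matrix().round(3).tolist())
w=wrist("w13");P=cloud(w)
m=(w["color"][...,0].astype(int)-w["color"][...,2]>12)&(P[...,2]<.025)&(P[...,2]>-.01)&(np.hypot(P[...,0]-.622,P[...,1]+.28)<.125)
b=blob(m,(320,200),120);q=plane(w,cont(b),.009)[:,:2].astype(np.float32);print(cv2.minAreaRect(q))
q=P[b>0];print("cloud",cv2.minAreaRect(q[:,:2].astype(np.float32)),np.percentile(q[:,2],[5,50,95]))
sp=P[(P[...,2]>.075)&(P[...,2]<.125)&(np.hypot(P[...,0]-.622,P[...,1]+.28)<.1)&(np.abs(P[...,1]+.28)<.035)]
t=sp[:,:2]-o["position"][:2];s=t@[-.995,-.1];l=t@[.1,-.995]
for a in np.arange(-.1,.1,.02):
    j=(s>=a)&(s<a+.02)
    if j.sum()>5: print(round(a,2),j.sum(),np.percentile(l[j],[5,50,95]).round(4),np.median(sp[j,2]).round(4))
E
```

```text
[ 0.62218592 -0.27750138  0.10101081] [ 0.56  0.57 -0.29  1.44  0.17  1.15  1.9 ] [-0.53322884  0.33379449 -1.20037888] [[-0.996, -0.089, -0.0], [-0.089, 0.996, 0.001], [-0.0, 0.001, -1.0]]
((0.6183962821960449, -0.3057127296924591), (0.17326325178146362, 0.03863636404275894), 5.799432754516602)
cloud ((0.6183566451072693, -0.3067668080329895), (0.17392319440841675, 0.04035980626940727), 5.962211608886719) [0.00417944 0.0057458  0.01082283]
-0.08 161 [-0.0065  0.0008  0.0076] 0.0942
-0.06 826 [-0.0062  0.0007  0.0075] 0.0961
-0.04 766 [-0.0044  0.0005  0.0059] 0.0989
-0.02 942 [-0.0044  0.0005  0.0051] 0.1002
0.0 3250 [-0.0161  0.      0.0164] 0.1064
0.02 2031 [-0.0112  0.      0.0111] 0.0947
0.04 4473 [-0.0177 -0.0001  0.0174] 0.0886
0.06 4683 [-0.0175 -0.0001  0.017 ] 0.0892
0.08 1442 [-0.0115 -0.0003  0.0109] 0.0943
```

View pics/w13.png

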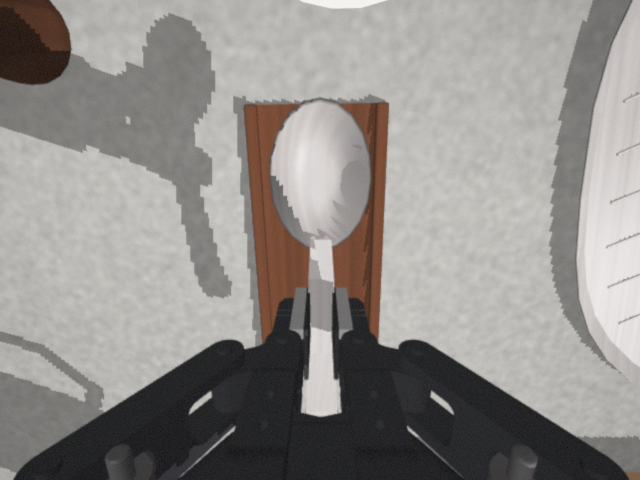

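The spoon is level and aligned. The trough's far corners are at (247,104) and (388,104).

```bash
python3 - <<'E'
from h import *
w=dict(np.load("w13.npz"))
q=plane(w,[(247,104),(388,103),(261,345),(378,345)],.009);print(q.round(4))
f=q[:2].mean(0);print("centre",f+.095*np.array([np.cos(.1012),np.sin(.1012),0]),np.linalg.norm(q[0]-q[1]))
print("tip",plane(w,[(321,98)],.095))
E
```

```text
[[ 0.5344 -0.3309  0.009 ]
 [ 0.5262 -0.2444  0.009 ]
 [ 0.7084 -0.3166  0.009 ]
 [ 0.7005 -0.226   0.009 ]]
centre [ 0.62480106 -0.27805494  0.009     ] 0.08686084029380098
tip [[ 0.53298953 -0.28537498  0.095     ]]
```

Emit:
move_arm --plan '[{"delta_pos": [-0.0015,-0.001,0.03],"turn": [0,0,0],"fingers": 1},{"delta_pos": [-0.0015,-0.001,0.055],"turn": [0,0,0],"fingers": 1},{"delta_pos": [-0.0015,-0.001,0.07],"turn": [0,0,0],"fingers": 1},{"delta_pos": [-0.0015,-0.001,0.075],"turn": [0,0,0],"fingers": 1},{"delta_pos": [-0.0015,-0.001,0.0765],"turn": [0,0,0],"fingers": 1},{"delta_pos": [-0.0015,-0.001,0.0765],"turn": [0,0,0],"fingers": 1}]'

```text
clock: 25.1
position: [0.6244, -0.2796, 0.0251]
ee_rot: [-0.045, 0.999, -0.0, 0.001]
ft_force: [-0.1, 0.1, -1.2]
grip_width: 0.11
grasp_force: 58.9
```

Emit:
move_arm --plan '[{"delta_pos": [0,0,0.001],"turn": [0,0,0],"fingers": 1},{"delta_pos": [0,0,0.002],"turn": [0,0,0],"fingers": 1},{"delta_pos": [0,0,0.002],"turn": [0,0,0],"fingers": 1}]'

```text
clock: 25.48
position: [0.6243, -0.2797, 0.0231]
ee_rot: [-0.045, 0.999, -0.0, 0.0]
ft_force: [-1.5, 0.1, 5.0]
grip_width: 0.113
grasp_force: 59.5
```

Emit:
move_arm --plan '[{"delta_pos": [0,0,0],"turn": [0,0,0],"fingers": 0.82},{"delta_pos": [0,0,0],"turn": [0,0,0],"fingers": 0.75},{"delta_pos": [0,0,0],"turn": [0,0,0],"fingers": 0.7},{"delta_pos": [0,0,0],"turn": [0,0,0],"fingers": 0.7},{"delta_pos": [0,0,-0.01],"turn": [0,0,0],"fingers": 0.7},{"delta_pos": [0,0,-0.03],"turn": [0,0,0],"fingers": 0.7},{"delta_pos": [0,0,-0.07],"turn": [0,0,0],"fingers": 0.7},{"delta_pos": [0,0.03,-0.12],"turn": [0,0,0],"fingers": 0.7},{"delta_pos": [0,0.07,-0.15],"turn": [0,0,0],"fingers": 0.7},{"delta_pos": [0,0.11,-0.16],"turn": [0,0,0],"fingers": 0.7},{"delta_pos": [0,0.14,-0.16],"turn": [0,0,0],"fingers": 0.7},{"delta_pos": [0,0.14,-0.16],"turn": [0,0,0],"fingers": 0.7}]'

```text
clock: 26.98
position: [0.612, -0.1367, 0.1845]
ee_rot: [-0.047, 0.999, 0.0, 0.001]
ft_force: [0.6, -0.3, 0.2]
grip_width: 0.3
grasp_force: 0.0
```

```bash
python3 - <<'E'
from h import *
for i in range(4): camera("side")
s=shot("scene","scene14");d=shot("side","side14")
cv2.imwrite("pics/m14.png",np.vstack([cv2.resize(s["color"][100:420],(600,300)),cv2.resize(d["color"][80:400],(600,300))])[:,:,::-1])
for n,c in(("scene",s),("side",d)):
    P=cloud(c)
    for k,x,y,r,lo,hi in(("cup",.633,.275,.045,.035,.06),("lid",.389,.294,.05,.031,.045),("bowl",.407,-.286,.069,.06,.08),("tumbler",.483,.462,.05,.07,.1)):
        q=P[(np.hypot(P[...,0]-x,P[...,1]-y)<r)&(P[...,2]>lo)&(P[...,2]<hi)];print(n,k,len(q),circ(q))
    col=c["color"].astype(int);m=(abs(P[...,0]-.6245)<.12)&(abs(P[...,1]+.279)<.045)&(col[...,0]-col[...,2]<25)&(P[...,2]>.007)&(P[...,2]<.035)
    q=P[m];print("spoon",len(q),cv2.minAreaRect(q[:,:2].astype(np.float32)))
E
```

```text
scene cup 404 (array([0.63274192, 0.27448938]), np.float64(0.027369517102434956))
scene lid 197 (array([0.39152796, 0.29382479]), np.float64(0.026422923542004196))
scene bowl 174 (array([ 0.40367153, -0.28244581]), np.float64(0.05669870054411496))
scene tumbler 343 (array([0.48348704, 0.46330856]), np.float64(0.027787138053446684))
spoon 693 ((0.6235741376876831, -0.28644701838493347), (0.076621875166893, 0.20581784844398499), 81.7302474975586)
side cup 216 (array([0.63103958, 0.27198731]), np.float64(0.027527990901613293))
side lid 93 (array([0.38946343, 0.29100058]), np.float64(0.026235032537820616))
side bowl 825 (array([ 0.40115076, -0.2882218 ]), np.float64(0.05874921686161808))
side tumbler 148 (array([0.48259477, 0.46125   ]), np.float64(0.02762234431522122))
spoon 480 ((0.623474657535553, -0.27567750215530396), (0.08312761783599854, 0.18213476240634918), 89.4880599975586)
```

View pics/m14.png

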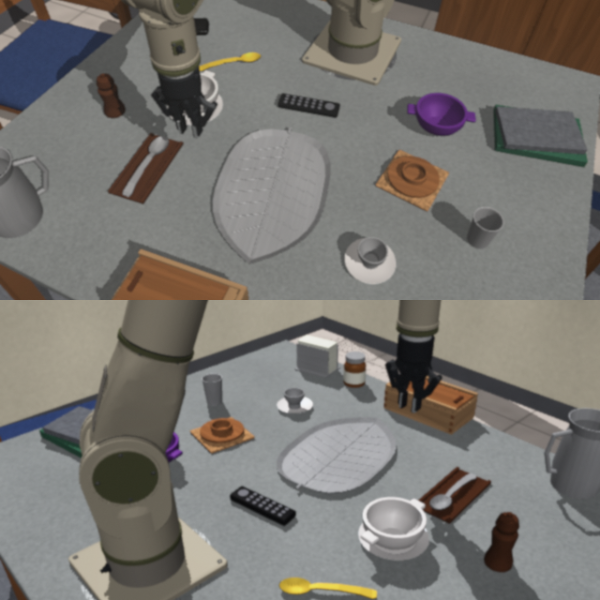

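All pieces look placed, with the tumbler unmoved. Two wrist looks from above will verify how well the bowl and spoon are centred.

Emit:
move_arm --plan '[{"delta_pos": [0.03,-0.03,-0.04],"turn": [0,0,0],"fingers": 0.7},{"delta_pos": [0.065,-0.07,-0.07],"turn": [0,0,0],"fingers": 0.7},{"delta_pos": [0.1,-0.105,-0.075],"turn": [0,0,0],"fingers": 0.7},{"delta_pos": [0.113,-0.122,-0.075],"turn": [0,0,0],"fingers": 0.7},{"delta_pos": [0.113,-0.122,-0.075],"turn": [0,0,0],"fingers": 0.7},{"delta_pos": [0.113,-0.122,-0.075],"turn": [0,0,0],"fingers": 0.7},{"delta_pos": [0.113,-0.122,-0.075],"turn": [0,0,0],"fingers": 0.7}]'

```text
clock: 28.15
position: [0.5105, -0.2704, 0.257]
ee_rot: [-0.046, 0.999, 0.0, 0.0]
ft_force: [1.7, 0.0, -0.8]
grip_width: 0.302
grasp_force: 0.0
```

```bash
python3 - <<'E'
from h import *
for i in range(3):camera("side")
w=wrist("w15");P=cloud(w);g=w["color"]
b=P[(np.hypot(P[...,0]-.405,P[...,1]+.286)<.068)&(P[...,2]>.063)&(P[...,2]<.072)];print("rim",len(b),circ(b),np.median(b[:,2]))
m=(P[...,2]>.0115)&(P[...,2]<.018)&(np.hypot(P[...,0]-.407,P[...,1]+.286)<.085);q=P[m];print("plate rim",len(q),circ(q))
E
```

```text
rim 4530 (array([ 0.40398768, -0.28550539]), np.float64(0.05814171384717009)) 0.0679278438503571
plate rim 3429 (array([ 0.43404248, -0.27798998]), np.float64(0.04153468563573144))
```

View pics/w15.png

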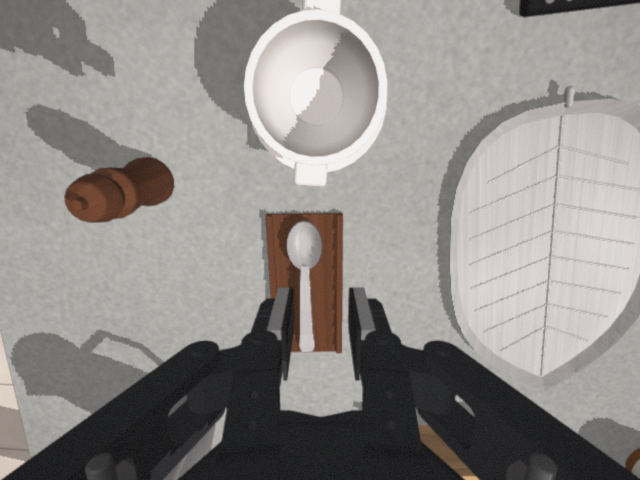

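Emit:
move_arm --plan '[{"delta_pos": [-0.05,0,0],"turn": [0,0,0],"fingers": 0.7},{"delta_pos": [-0.1,0,0],"turn": [0,0,0],"fingers": 0.7},{"delta_pos": [-0.15,0,0],"turn": [0,0,0],"fingers": 0.7},{"delta_pos": [-0.2,0,0],"turn": [0,0,0],"fingers": 0.7},{"delta_pos": [-0.22,0,0],"turn": [0,0,0],"fingers": 0.7},{"delta_pos": [-0.22,0,0],"turn": [0,0,0],"fingers": 0.7},{"delta_pos": [-0.22,0,0],"turn": [0,0,0],"fingers": 0.7},{"delta_pos": [-0.22,0,0],"turn": [0,0,0],"fingers": 0.7}]'

```text
clock: 29.35
position: [0.7282, -0.2527, 0.258]
ee_rot: [-0.044, 0.999, -0.0, 0.0]
ft_force: [0.0, 0.6, -0.2]
grip_width: 0.302
grasp_force: 0.0
```

```bash
python3 - <<'E'
from h import *
for i in range(3):camera("side")
w=wrist("w16")
E
```

```text
(no output)
```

View pics/w16.png

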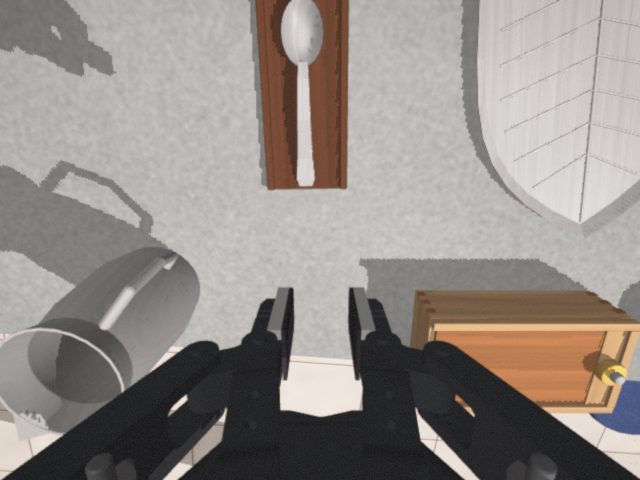

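The spoon sits inside the trough (w15: tip (304,222), handle end (307,351), trough ends at rows 214 and 352). One check of its lengthwise offset.

```bash
python3 - <<'E'
from h import *
w=dict(np.load("w15.npz"));v=dict(np.load("w16.npz"))
a=plane(w,[(304,222)],.012)[0];e=plane(v,[(307,185)],.009)[0];e1=plane(w,[(307,351)],.009)[0]
t=plane(w,[(304,213)],.009)[0];u=plane(v,[(307,189)],.009)[0]
print(a,e,e1,t,u);print("spoon mid",(a+e1)/2,(a+e)/2,"trough mid along",(t+u)/2, np.linalg.norm(a-e1),np.linalg.norm(t-u))
E
```

```text
[ 0.53808449 -0.28783031  0.012     ] [ 0.71419395 -0.26944745  0.009     ] [ 0.71550036 -0.27089297  0.009     ] [ 0.52820668 -0.2886984   0.009     ] [ 0.71870754 -0.26911054  0.009     ]
spoon mid [ 0.62679242 -0.27936164  0.0105    ] [ 0.62613922 -0.27863888  0.0105    ] trough mid along [ 0.62345711 -0.27890447  0.009     ] 0.1782477571151734 0.19150525084603098
```

The spoon is about 3 mm off centre and the bowl about 3 mm, both well within tolerance, so I'm handing in.

```bash
python3 -c "
from workcell import *
print(hand_in())"
```

```text
the job is handed in; nothing more can be done
None
```

The job is handed in: cup, lid, bowl and spoon each rest on their own place, with the bowl and spoon measured about 3 mm off centre, and the tumbler was not moved; the hand-in returned no verdict.

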